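# Unlock and shift the purge-gas selector

## Robot

A 6-joint arm with a two-finger parallel gripper is mounted at the origin on the work surface. World frame = base frame: x ahead of the robot, y to its left, z up, the work surface at z = 0. Lengths are in m, angles in rad, forces in N, time in s.
With the tool pointing down it reaches from about 0.275 to 1 m from the base axis. Payload 8.4 kg.
Tool frame: the origin (TCP) lies on the centre line of the jaws, within the pads' length; the fingertips stand 17 mm ahead of it and the grasp point (between the pads) lies 2 mm behind it (bot.tcp_to_tips is the y of the fingertips in the tool frame, in m); y points along the fingers, z is the direction in which the jaws open and shut, and the axes are right-handed (so a half turn about y gives the same grasp; the last joint's range is limited). The gripper opens to 85 mm and grips with 20 to 120 N. Pads are 22 mm wide; open, the fingers measure 114 mm over their backs; the gripper's body (76 mm by 85 mm) begins 54 mm behind the grasp point. The pads swing forward as they close: fully open they stand 13 mm farther back than shut.
Start: joints at [1.343, 0.353, 1.633, -0, 1.155, -0.002], TCP at [0.14, 0.609, 0.248] pointing down, gripper open.
Joint ranges: [-2.63, 2.63], [-0.92, 2.1], [0.06, 2.66], [-1.3, 4.44], [0, 2.69], [-3.02, 3.02]. Speed limits (rad/s): [2.22, 2.22, 2.79, 3.14, 3.14, 3.14].

## Interface

Orientations are given as a unit quaternion [x, y, z, w].
In Python, from workcell import bot, hand, kinematics, get_obs, vision, hand_in gives the robot as it stands. The module is installed in compiled form; this text tells all that it offers. Calls block until the motion is done:
- bot.reach(position, orientation): joint-space move of the TCP to a pose.
- bot.servo_line(position, ori=None, velocity=0.15): straight line of the TCP; ori=None keeps the orientation; velocity is the mean speed in m/s.
- bot.goto_joints(angles): joint-space move.
- hand.move_gripper(opening, strength=None): finger opening in m; strength is the grip in N (None keeps the last); returns when the fingers have stopped.
- bot.dwell(seconds).
- kinematics.solve_ik(position, orientation): joint angles nearest the present ones, or None.
- get_obs(): the state.
- vision.read_camera(name): name is "scene" or "top" or "wrist"; returns a dict with "frame" (480x640x3 uint8, red, green, blue), "intrinsics" (3x3 intrinsics, pixels), "view" (4x4, takes a point from world to camera coordinates). Camera axes: x right, y down, z forward; pixel columns grow to the right and rows downward; lengths in m; the calibration is good to about 2 mm. A picture is of the moment at which its call begins. There is no depth.
A pose or a line that the arm cannot do raises bot.IKError and nothing moves.
- hand_in(): hands the job in, once; it reports no verdict.
The state is a dict: "time_s": time; "joint_pos": joint angles; "joint_vel": joint speeds; "joint_efforts": joint torques, N m; "position": TCP position; "orientation": TCP orientation; "wrist_force": force on the tool from outside, world axes, zero at the start; "ft_torque": the same for the moment, N m; "gripper_width": finger opening in m.
Only numpy, scipy, OpenCV 4.12 (cv2) and the standard library are available. Lean on these libraries where they do the work, as an engineer would, in place of code of your own. Each camera call takes 0.05 s, during which the arm holds its last target.

## Task

Select the green gas on the purge-gas selector: take out the orange lock-out key that bars the lever's way to the green disc's column and set it down in the steel tray beside the jar, then bring the lever to neutral, across, and fully home in the slot that ends at the green disc. Leave the other key seated, do not push the lever into another gas's slot on the way, and do not disturb the bystanders; let go of everything at the end.

Things in the scene. Friction and masses are not known exactly. Their poses are not given: they have to be found in the camera images.
- console: the gas selector, fixed: white housing 160 (x) x 200 (y) x 130 mm high, its top an aluminium gate plate 12 mm thick. Origin at the centre of its underside, z up; it may be turned on the table, and its own x and y are meant below. The lever pivots about this origin.
- gate (a point): centre of the gate, on the plate's top. Slots 18 mm wide: a neutral slot along y (y -49 to 49 mm) crosses three columns along x (x -43 to 43) at y -40, 0 and +40 mm. Each outer column end is a gas position, its coloured disc just beyond (x +-60, y +-40); the middle column's ends belong to no gas. Behind each slot end a pocket (y +-60 to +-84) takes a key's outer foot. Axes as the console's.
- lever_across (a joint): lean of the lever along the console's y (rad), 0 upright, positive towards +y. About +-0.31 when the lever stands in an outer column (0.02 of play). At the start it stands near 0 in the middle column. Stays where it is left.
- lever_along (a joint): lean of the lever along the console's x (rad), 0 in neutral, positive towards +x. Starts anywhere from -0.25 to 0.25 in the middle column. The end of an outer slot is at about +-0.28. Stays where it is left (friction about 1.2 N at the knob).
- knob (a point): centre of the lever's black ball knob, 32 mm in diameter, on a 12 mm steel stick; 60 mm above the gate plate when upright. It moves on a sphere of 190 mm about the console's origin: at across a, along b it is at (190 sin b, 190 sin a cos b, 190 cos a cos b) mm in the console's frame. Its frame leans with the lever. The slot walls stop the stick.
- disc_green: green disc on the gate plate, 26 mm in diameter, 4 mm thick, at one of the four gate corners: the target. Origin at the centre of its underside. Fixed.
- disc_blue: blue disc at another gate corner, same size.
- disc_yellow: yellow disc at another gate corner, same size.
- disc_red: red disc at another gate corner, same size.
- key_left: orange lock-out key, 0.11 kg, seated at the console +y end of the neutral slot. Origin under its feet, z up, y along its length, pointing away from the lever while seated. Bar 70 mm (y) x 30 (x), z 14 to 24 mm, on two feet 13 mm thick (x), 14 tall: inner y -33 to -11 mm, outer y 14 to 32. Grip tab on the bar: 14 mm (x) x 28 (y), centre y +19, z 24 to 69 mm. On a flat floor it stands on its feet.
- key_left_tab (a point): point to grip on key_left: inside its upright tab, at x 0, y +19, z 50 mm in the key's frame, axes as the key's. Seated, it is 166 mm above the table. The key's bar lies on the gate plate and its inner foot blocks the neutral slot between the middle and the outer column; it lifts straight up, 2.5 mm play at each side along x.
- key_right: orange lock-out key, 0.11 kg, seated at the console -y end of the neutral slot. Origin under its feet, z up, y along its length, pointing away from the lever while seated. Bar 70 mm (y) x 30 (x), z 14 to 24 mm, on two feet 13 mm thick (x), 14 tall: inner y -33 to -11 mm, outer y 14 to 32. Grip tab on the bar: 14 mm (x) x 28 (y), centre y +19, z 24 to 69 mm. On a flat floor it stands on its feet.
- key_right_tab (a point): point to grip on key_right: inside its upright tab, at x 0, y +19, z 50 mm in the key's frame, axes as the key's. Seated, it is 166 mm above the table. The key's bar lies on the gate plate and its inner foot blocks the neutral slot between the middle and the outer column; it lifts straight up, 2.5 mm play at each side along x.
- tray: fixed shallow steel tray, outside 200 (x) x 130 (y) x 25 mm high, walls 4 mm, floor 4 mm thick, to the left or the right of the console. Origin at the centre of its underside, z up. The jar stands in it somewhere; there is always room for a key (long side along the tray's y) at the end farther from the jar.
- jar: amber screw-top jar, 40 mm in diameter and 55 mm tall with a white cap, standing in the steel tray; origin at the centre of its underside. Leave it in its place.
- carton: green and white carton, 220 x 115 x 85 mm, on the table on the other side from the tray; origin at the centre of its underside. Bystander.
- wash_bottle: white wash bottle with a blue cap and a bent spout, 68 mm in diameter, about 215 mm tall, behind the console; origin at the centre of its underside. Bystander.
- reagent: amber bottle, 68 mm in diameter, 150 mm tall, behind the console; origin at the centre of its underside. Bystander.
- beaker: glass beaker, 72 mm in diameter, 90 mm tall, behind the console; origin at the centre of its underside. Bystander.
- dish: shallow glass dish, 90 mm in diameter, 18 mm tall, behind the console; origin at the centre of its underside. Bystander.
- spatula: steel spatula 180 mm long lying in front of the console; origin at the middle of its underside. Bystander.
- pan_box: clear box 60 x 60 x 25 mm in front of the console; origin at the centre of its underside. Bystander.
Not all that is in view belongs to the job. Leave any purple look-alike of the tray alone.

How it is judged:
By the outcome, as a careful person would: the job done as asked, in the order asked, and still so for the second after the job is handed in, with the robot touching nothing.
It also fails if it takes over 58 s, if anything falls off the work surface, if the arm or the gripper's body presses on something with over 40 N, if the wrist force passes 120 N, or if a joint passes its speed limit or range.

## Working session

There is one attempt and no reset: what is moved stays moved. The work goes in short steps, each a Python script; the robot and the scene stay as the last script left them, time stands still between calls to the robot, and variables do not carry over. Pictures are saved under pics/ and viewed, and the job is handed in when it is done.

```bash
mkdir -p pics
python3 - <<'E'
from workcell import bot, hand, kinematics, get_obs, vision
import cv2, numpy as np
o=get_obs(); print(o['time_s'],o['position'],o['orientation'],o['gripper_width'],bot.tcp_to_tips)
for n in ['scene','top','wrist']:
    r=vision.read_camera(n); cv2.imwrite(f'pics/{n}0.png',r['frame'][:,:,::-1]); np.savez(f'{n}0.npz',**r)
    print(n,r['intrinsics'].round(1).tolist(),r['view'].round(4).tolist())
E
```

```text
0.0 [0.13983164 0.60868666 0.24753327] [ 0.70310719 -0.07973011  0.07960504 -0.70210144] 0.08533644117165845 0.017
scene [[487.3, 0.0, 315.7], [0.0, 487.3, 242.4], [0.0, 0.0, 1.0]] [[0.5706, 0.821, 0.0172, -0.2914], [0.5464, -0.364, -0.7543, -0.1696], [-0.6131, 0.4398, -0.6563, 1.4648], [0.0, 0.0, 0.0, 1.0]]
top [[589.5, 0.0, 310.2], [0.0, 589.5, 238.7], [0.0, 0.0, 1.0]] [[-0.0114, -0.9999, 0.0107, -0.0131], [-0.9809, 0.0091, -0.1944, 0.5211], [0.1943, -0.0127, -0.9809, 1.1764], [0.0, 0.0, 0.0, 1.0]]
wrist [[366.3, 0.0, 325.9], [0.0, 366.3, 242.1], [0.0, 0.0, 1.0]] [[0.2245, 0.9745, -0.0023, -0.6243], [0.9298, -0.2135, 0.2997, -0.039], [0.2915, -0.0694, -0.954, 0.3799], [0.0, 0.0, 0.0, 1.0]]
```

View pics/scene0.png

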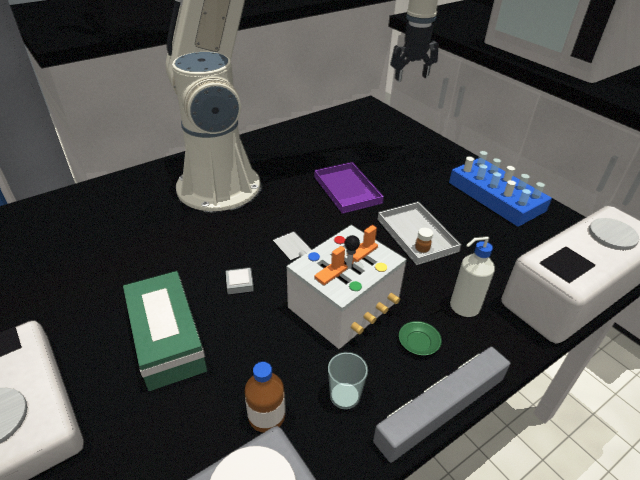

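View pics/top0.png

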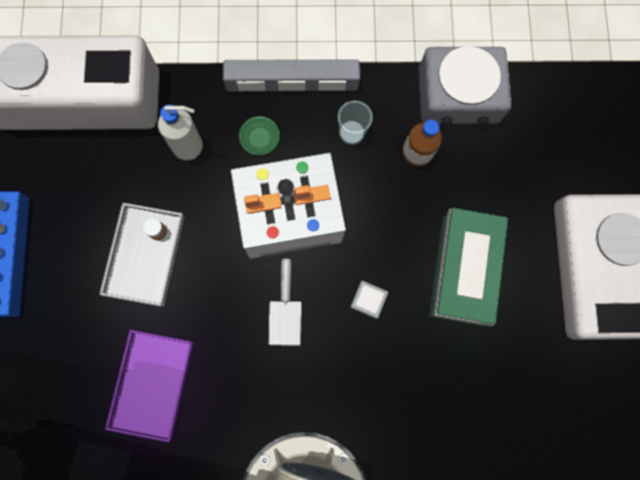

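View pics/wrist0.png

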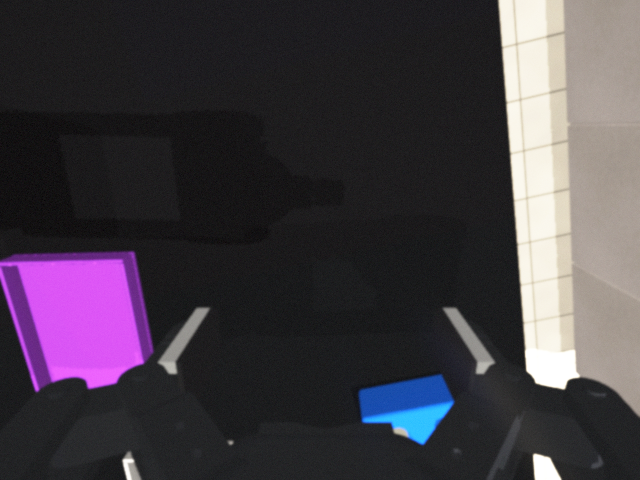

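Run:
```python
import cv2
t=cv2.imread('pics/top0.png');cv2.imwrite('pics/top0c.png',cv2.resize(t[140:270,220:360],None,fx=5,fy=4.6,interpolation=cv2.INTER_CUBIC)[:600])
cv2.imwrite('pics/top0tray.png',cv2.resize(t[190:320,90:200],None,fx=4.6,fy=4.6,interpolation=cv2.INTER_CUBIC)[:600])
s=cv2.imread('pics/scene0.png');cv2.imwrite('pics/scene0c.png',cv2.resize(s[210:350,270:420],None,fx=4.25,fy=4.25,interpolation=cv2.INTER_CUBIC))
```

```text
(no output)
```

View pics/top0c.png

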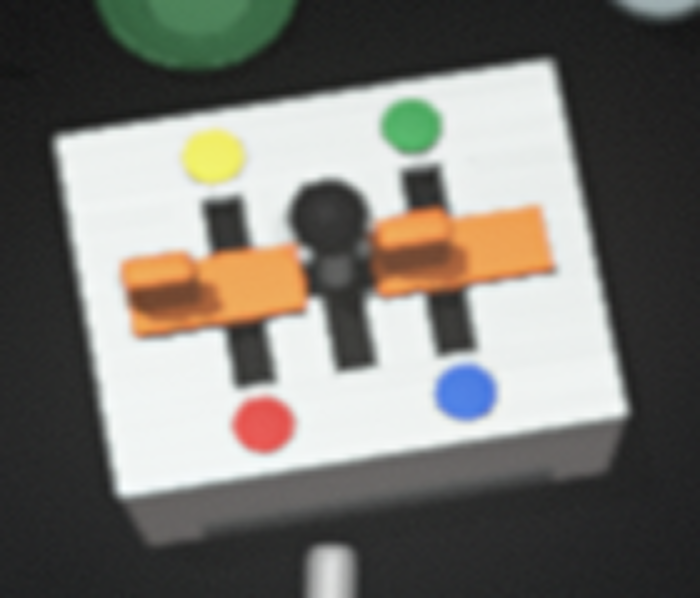

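View pics/top0tray.png

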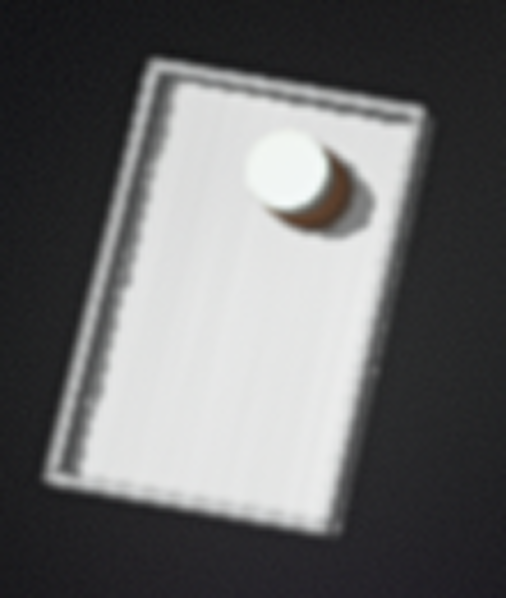

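View pics/scene0c.png

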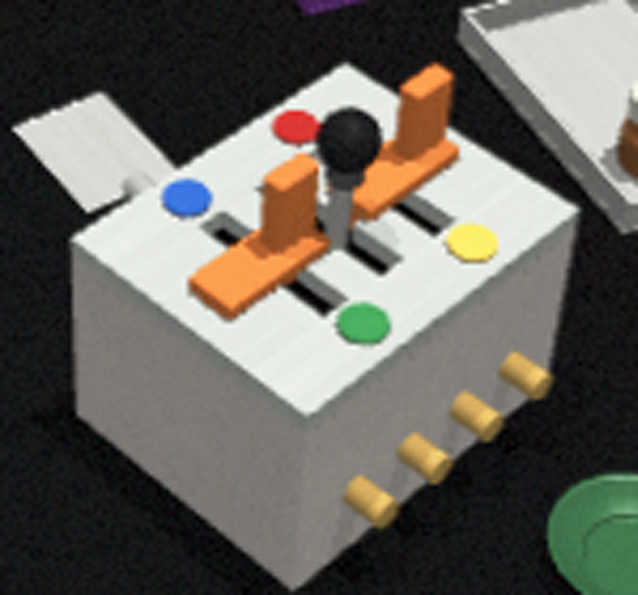

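```bash
cat > geo.py <<'E'
import numpy as np, cv2
from scipy.optimize import least_squares
def cam(f): 
    r=np.load(f); return r['intrinsics'],r['view']
def proj(C,P):
    K,V=C; P=np.atleast_2d(P); c=P@V[:3,:3].T+V[:3,3]; q=c@K.T; return q[:,:2]/q[:,2:]
def unproj(C,uv,z):
    K,V=C; d=V[:3,:3].T@np.linalg.inv(K)@np.array([uv[0],uv[1],1.]); o=-V[:3,:3].T@V[:3,3]
    return o+d*(z-o[2])/d[2]
def w(p,P):
    c,s=np.cos(p[2]),np.sin(p[2]); P=np.atleast_2d(P)
    return np.c_[p[0]+c*P[:,0]-s*P[:,1],p[1]+s*P[:,0]+c*P[:,1],P[:,2]]
E
python3 - <<'E'
from geo import *
T=cam('top0.npz');S=cam('scene0.npz')
tp=lambda a:np.array(a)/[5,4.6]+[220,140]
sp=lambda a:np.array(a)/4.25+[270,210]
disc=np.array([[.06,.04,.134],[.06,-.04,.134],[-.06,.04,.134],[-.06,-.04,.134]])
cor=np.array([[.08,.1,.13],[.08,-.1,.13],[-.08,-.1,.13],[-.08,.1,.13]])
M=np.r_[disc,cor]
ut=tp([(214,157),(411,126),(264,424),(466,391),(55,135),(553,60),(628,413),(118,495)])
us=sp([(472,242),(364,323),(297,126),(187,197),(578,210),(309,413),(73,240),(346,64)])
f=lambda p:np.r_[(proj(T,w(p,M))-ut).ravel(),(proj(S,w(p,M))-us).ravel()]
for g in (lambda p:f(p)[:16],lambda p:f(p)[16:],f):
    r=least_squares(g,[.7,.05,.1]);print(r.x,np.abs(r.fun).max(),np.sqrt((r.fun**2).mean()))
p=r.x; np.save('con.npy',p)
print(r.fun.reshape(-1,2).round(1).tolist())
# overlays
def box(x0,x1,y0,y1,z0,z1): return np.array([[x,y,z] for x in(x0,x1) for y in(y0,y1) for z in(z0,z1)])
for C,im,n in((T,'pics/top0.png','t'),(S,'pics/scene0.png','s')):
    I=cv2.resize(cv2.imread(im),None,fx=5,fy=5,interpolation=cv2.INTER_CUBIC)
    for yc,col in((.068,(255,0,0)),(.030,(0,255,0)),(-.068,(255,0,0)),(-.030,(0,255,0))):
        for q in (box(-.007,.007,yc-.014,yc+.014,.140,.185)):
            u=proj(C,w(p,q))[0]*5+2; cv2.circle(I,tuple(int(v) for v in u),3,col,-1)
    for b in (.05,.1,.15,.2):
        k=w(p,[.19*np.sin(b),0,.19*np.cos(b)]); u=proj(C,k)[0]*5+2; cv2.circle(I,tuple(int(v) for v in u),3,(0,255,255),-1)
    c=(proj(C,w(p,[0,0,.13]))[0]*5).astype(int)
    cv2.imwrite(f'pics/ov_{n}.png',I[c[1]-300:c[1]+300,c[0]-350:c[0]+350])
# knob
for C,u in((T,tp((329,218))),(S,sp((349,141)))):
    print(least_squares(lambda b:(proj(C,w(p,[.19*np.sin(b[0]),.19*np.sin(b[1])*np.cos(b[0]),.19*np.cos(b[0])*np.cos(b[1])]))[0]-u),[.1,0]).x)
E
```

```text
[0.58410852 0.02589077 0.16654496] 0.46080305748853334 0.298513649303608
[0.5860789  0.02611778 0.16810672] 1.0103330489629911 0.3550172552950923
[0.58488758 0.0261469  0.16734646] 0.8177483228820961 0.45269754397853423
[[-0.3, -0.8], [0.1, -0.8], [-0.2, -0.5], [-0.1, -0.4], [0.3, 0.1], [-0.6, -0.2], [-0.5, -0.1], [0.2, -0.3], [0.0, -0.6], [-0.2, -0.7], [-0.4, -0.5], [-0.3, -0.5], [0.1, -0.4], [-0.6, 0.6], [-0.7, -0.6], [-0.5, -0.3]]
[0.03774353 0.00351998]
[0.048694   0.00169265]
```

View pics/ov_t.png

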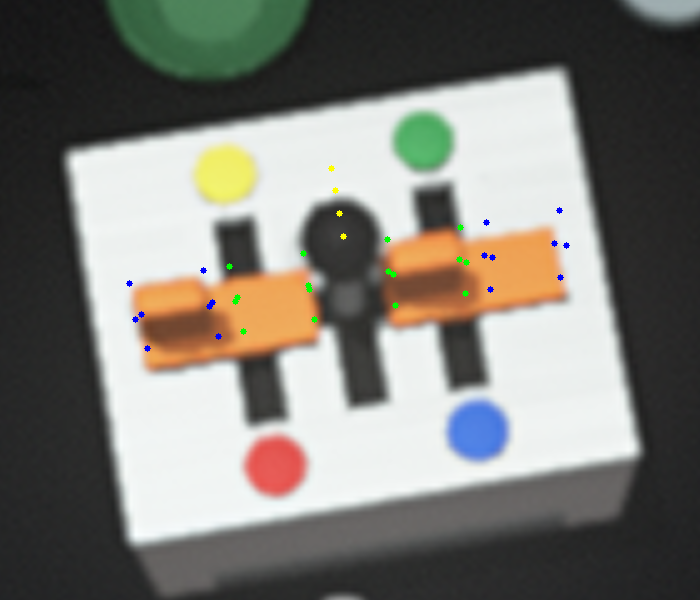

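View pics/ov_s.png

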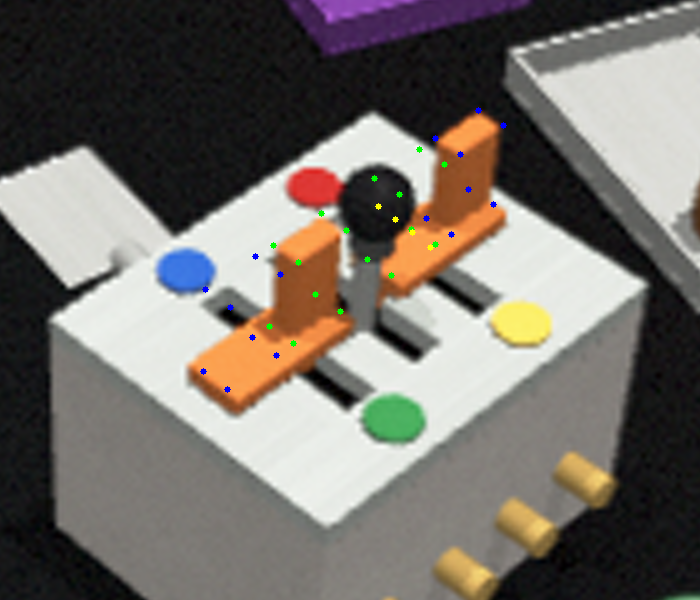

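```bash
cat >> geo.py <<'E'
from scipy.spatial.transform import Rotation as R
def tool(yaw,lean=None,flip=1):
    # tool y down, tool z along local +x*flip; lean=(across,along) of the lever in the console frame
    y=np.array([0,0,-1.]); z=np.array([flip,0,0.]); M=np.c_[np.cross(y,z),y,z]
    Q=R.from_euler('z',yaw)
    if lean is not None:
        a,b=lean; u=np.array([np.sin(b),np.sin(a)*np.cos(b),np.cos(a)*np.cos(b)])
        ax=np.cross([0,0,1],u); n=np.linalg.norm(ax)
        if n>1e-9: Q=Q*R.from_rotvec(ax/n*np.arccos(u[2]))
    return (Q*R.from_matrix(M)).as_quat()
E
python3 - <<'E'
from geo import *
from workcell import kinematics,get_obs,bot
T=cam('top0.npz');S=cam('scene0.npz')
ut=np.array([(148,57),(428,103),(340,533),(43,485)])/4.6+[90,190]
W=[unproj(T,u,.025) for u in ut]; print(np.round(W,4)); 
print([np.linalg.norm(W[i]-W[(i+1)%4]).round(4) for i in range(4)])
M=np.array([[.1,.065,.025],[.1,-.065,.025],[-.1,-.065,.025],[-.1,.065,.025]])
r=least_squares(lambda p:(proj(T,w(p,M))-ut).ravel(),[.5,.3,-.2]);t=r.x;print('tray',t,r.fun.round(1)); np.save('tray.npy',t)
print(proj(S,w(t,M)).round(0).tolist())
jar=unproj(T,np.array([287,170])/4.6+[90,190],.055);print('jar',jar)
# right tab top face centre
p=np.load('con.npy')
o=get_obs();print(R.from_quat(o['orientation']).as_matrix().round(2).tolist())
for fl in(1,-1):
  for n,pos,q in (('key',w(p,[0,-.036,.172])[0],tool(p[2],None,fl)),('tray',w(t,[-.062,0,.07])[0],tool(t[2],None,fl)),
     ('end',w(p,[.0525,-.0557,.174])[0],tool(p[2],(-.31,.28),fl)),('endv',w(p,[.0525,-.0557,.174])[0],tool(p[2],None,fl))):
    j=kinematics.solve_ik(pos,q); print(fl,n,pos.round(3),None if j is None else np.round(j,2))
E
```

```text
[[0.6092 0.384  0.025 ]
 [0.586  0.2529 0.025 ]
 [0.3868 0.2865 0.025 ]
 [0.4098 0.4212 0.025 ]]
[np.float64(0.1331), np.float64(0.2021), np.float64(0.1367), np.float64(0.2029)]
tray [ 0.49785199  0.33616614 -0.1744875 ] [ 0.5  0.7 -0.9  0.4 -1.4 -0.6  1.8 -0.4]
[[461.0, 244.0], [418.0, 258.0], [377.0, 213.0], [417.0, 201.0]]
jar [0.54802178 0.30931338 0.055     ]
[[0.97, -0.0, 0.22], [-0.22, -0.0, 0.97], [-0.0, -1.0, -0.0]]
1 key [ 0.591 -0.009  0.172] [-0.02  0.38  1.78 -0.    0.98 -0.19]
1 tray [0.437 0.347 0.07 ] [ 0.67  0.48  1.91 -0.    0.75  0.84]
1 end [ 0.646 -0.02   0.174] [-0.13  0.65  1.39  0.2   1.47 -0.36]
1 endv [ 0.646 -0.02   0.174] [-0.03  0.46  1.65 -0.    1.03 -0.2 ]
-1 key [ 0.591 -0.009  0.172] [-0.02  0.38  1.78 -0.    0.98  2.96]
-1 tray [0.437 0.347 0.07 ] [ 0.67  0.48  1.91 -0.    0.75 -2.3 ]
-1 end [ 0.646 -0.02   0.174] [-0.13  0.65  1.39  0.2   1.47  2.78]
-1 endv [ 0.646 -0.02   0.174] [-0.03  0.46  1.65 -0.    1.03  2.94]
```

Possible mix-ups in the top image:
- **Keys:** left at (265,203), right at (312,195).
- **Trays:** steel at (143,255), purple look-alike at (148,385).
- **Green things:** gate disc at (302,168), dish at (260,135).

The green disc is in the right (-y) column, so I want the right key. The enlarged crop shows its tab at the inner end of the bar (y ≈ -30), not the outer end as described. I'll grip it slightly outward of the tab's centre to stay clear of the knob.

Run:
```python
from geo import *
from workcell import bot,hand,get_obs,vision
p=np.load('con.npy'); q=tool(p[2])
P=get_obs()['position']
bot.servo_line([P[0],P[1],.32],velocity=.25)
hand.move_gripper(.06,30)
bot.reach(w(p,[0,-.036,.29])[0],q)
for n in('wrist','top'):
    r=vision.read_camera(n); cv2.imwrite(f'pics/{n}1.png',r['frame'][:,:,::-1]); np.savez(f'{n}1.npz',**r)
o=get_obs();print(o['time_s'],o['position'],o['gripper_width'])
C=cam('wrist1.npz')
print(proj(C,w(p,[[0,-.030,.185],[0,0,.13],[0.06,-.04,.134],[0,.068,.185],[.19*np.sin(.043),0,.19]])).round(0))
```

```text
3.7583 [ 0.59093289 -0.00865687  0.29003288] 0.05999589178332574
[[325. 241.]
 [325. 183.]
 [400. 234.]
 [325.  79.]
 [338. 197.]]
```

View pics/wrist1.png

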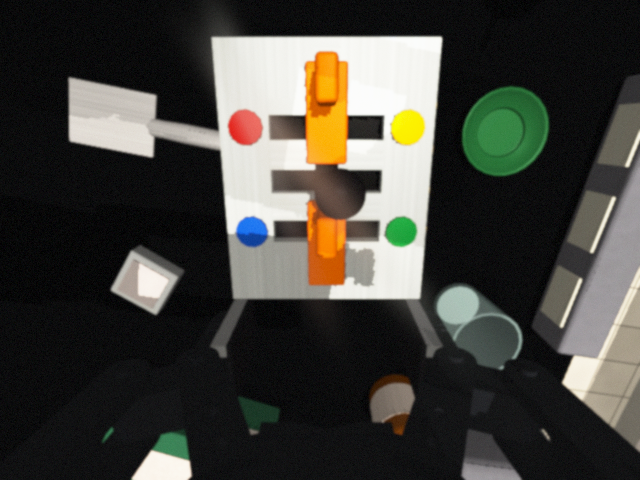

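Run:
```python
from geo import *
from workcell import bot,hand,get_obs,vision
p=np.load('con.npy')
f=lambda:np.round(get_obs()['wrist_force'],1)
bot.servo_line(w(p,[0,-.037,.23])[0],velocity=.15)
bot.servo_line(w(p,[0,-.037,.172])[0],velocity=.06)
print(f())
hand.move_gripper(0.0,40); print(get_obs()['gripper_width'],f(),get_obs()['time_s'])
for n in('wrist','scene'):
    r=vision.read_camera(n); cv2.imwrite(f'pics/{n}2.png',r['frame'][:,:,::-1])
```

```text
[ 0.4 -0.1 -0.1]
0.013312918869446128 [ 0.  -0.3  2.5] 5.9
```

View pics/wrist2.png

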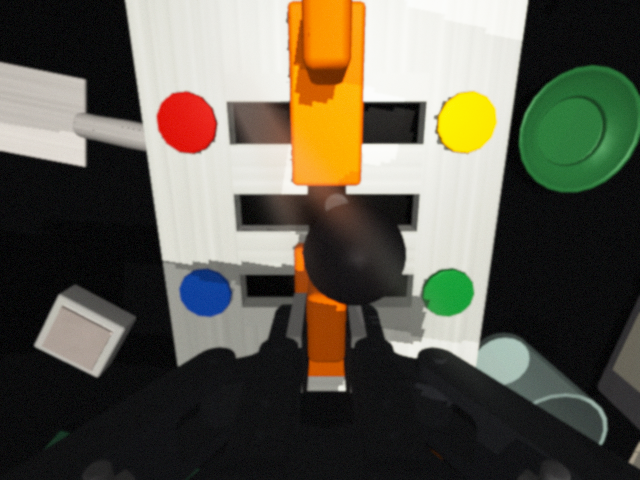

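View pics/scene2.png

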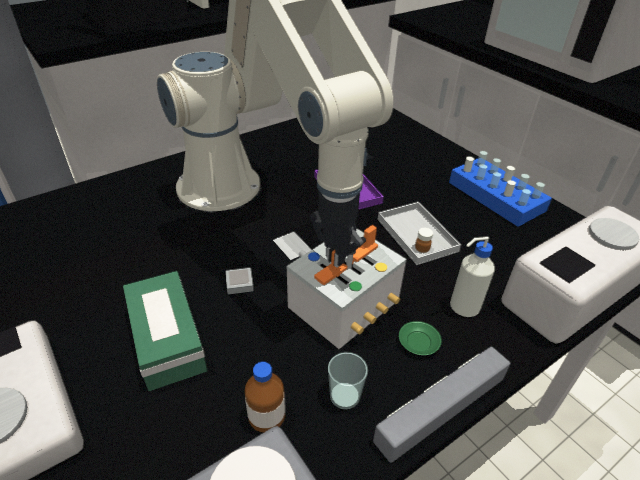

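The pads hold the right key's tab at (325,330) with 13.3 mm opening, and the knob at (355,250) is clear of the fingers. Next I lift it 20 mm, move it outward past the knob, then raise it.

Run:
```python
from geo import *
from workcell import bot,hand,get_obs,vision
p=np.load('con.npy')
f=lambda:(np.round(get_obs()['wrist_force'],1),round(get_obs()['gripper_width'],4))
bot.servo_line(w(p,[0,-.037,.192])[0],velocity=.05);print(f())
bot.servo_line(w(p,[0,-.067,.192])[0],velocity=.06);print(f())
bot.servo_line(w(p,[0,-.067,.30])[0],velocity=.15);print(f(),get_obs()['time_s'])
for n in('wrist','scene'):
    r=vision.read_camera(n); cv2.imwrite(f'pics/{n}3.png',r['frame'][:,:,::-1])
```

```text
(array([-0.7, -0.1, -1. ]), 0.0133)
(array([-0.1,  0.8, -1.5]), 0.0132)
(array([-0.2,  0.8, -0.4]), 0.0133) 8.0667
```

View pics/wrist3.png

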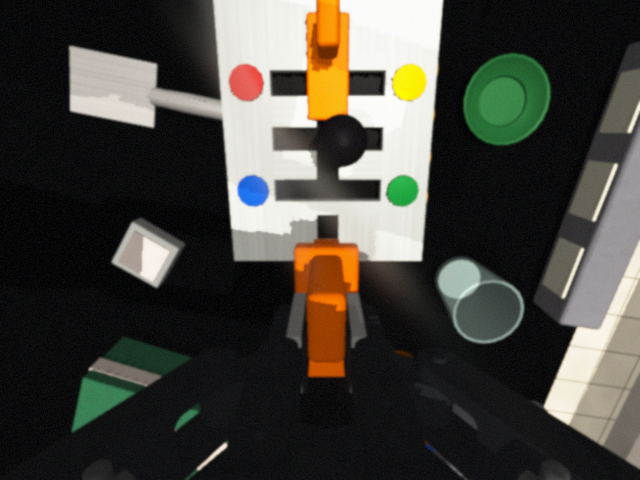

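View pics/scene3.png

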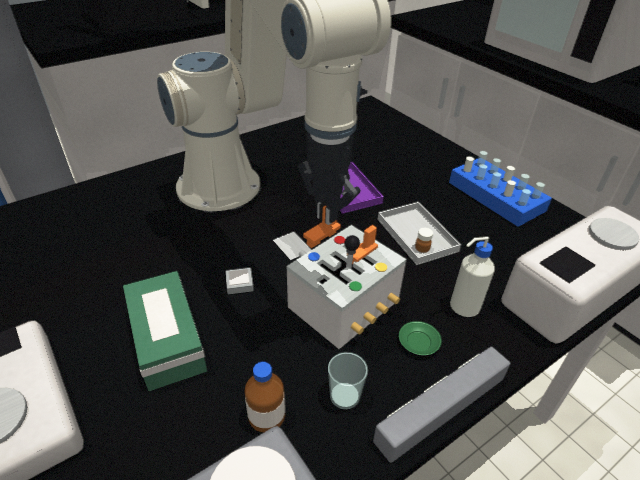

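Run:
```python
from geo import *
from workcell import bot,hand,get_obs,vision
p=np.load('con.npy');t=np.load('tray.npy')
f=lambda:(np.round(get_obs()['wrist_force'],1),round(get_obs()['gripper_width'],4))
P=get_obs()['position']
bot.servo_line([P[0],P[1],.325],velocity=.2)
qt=tool(t[2])
bot.servo_line(w(t,[-.06,.012,.325])[0],qt,velocity=.22)
bot.servo_line(w(t,[-.06,.012,.10])[0],qt,velocity=.2);print(f())
r=vision.read_camera('wrist'); cv2.imwrite('pics/wrist4.png',r['frame'][:,:,::-1]); 
r=vision.read_camera('top'); cv2.imwrite('pics/top4.png',cv2.resize(r['frame'][170:330,60:260,::-1],None,fx=3.5,fy=3.5))
print(get_obs()['time_s'],get_obs()['position'])
```

```text
(array([ 0.1,  1.2, -1. ]), 0.0133)
11.9083 [0.44149219 0.35890236 0.10117677]
```

View pics/wrist4.png

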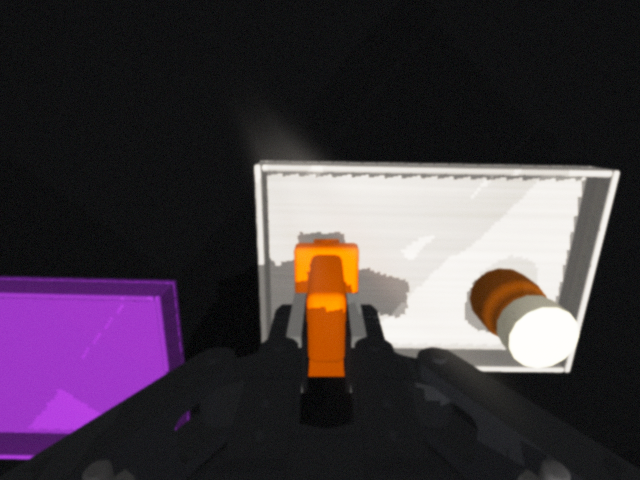

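View pics/top4.png

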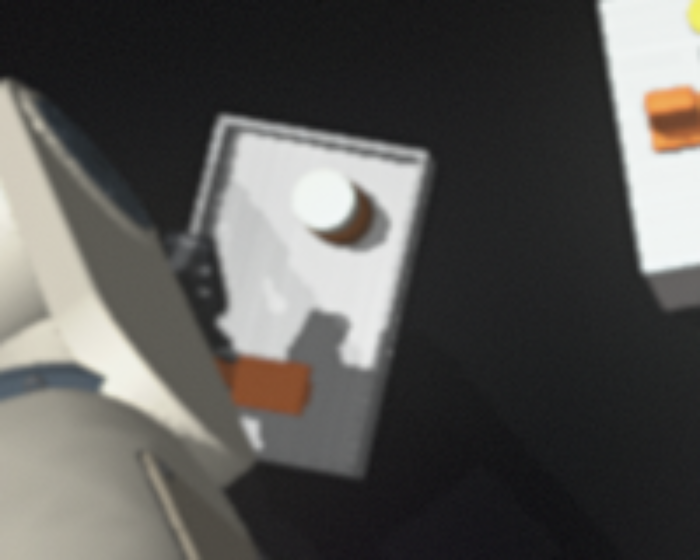

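The key hangs over the near end of the steel tray, square to it. The jar at (540,330) in the wrist view is well clear, so I can lower and release.

Run:
```python
from geo import *
from workcell import bot,hand,get_obs,vision
t=np.load('tray.npy')
f=lambda:(np.round(get_obs()['wrist_force'],1),round(get_obs()['gripper_width'],4))
bot.servo_line(w(t,[-.06,.012,.065])[0],velocity=.08);print(f())
z=.065
while z>.057:
    z-=.0015; bot.servo_line(w(t,[-.06,.012,z])[0],velocity=.03); g=f(); 
    if g[0][2]>4: break
print(z,g)
hand.move_gripper(.035); 
bot.servo_line(w(t,[-.06,.012,.20])[0],velocity=.18)
r=vision.read_camera('wrist'); cv2.imwrite('pics/wrist5.png',r['frame'][:,:,::-1]); 
print(get_obs()['time_s'],get_obs()['position'])
```

```text
(array([-0.3,  0. , -1.8]), 0.0133)
0.059 (array([-2.4, -3.7, 12.6]), 0.0133)
14.8167 [0.44019274 0.35786289 0.19866908]
```

View pics/wrist5.png

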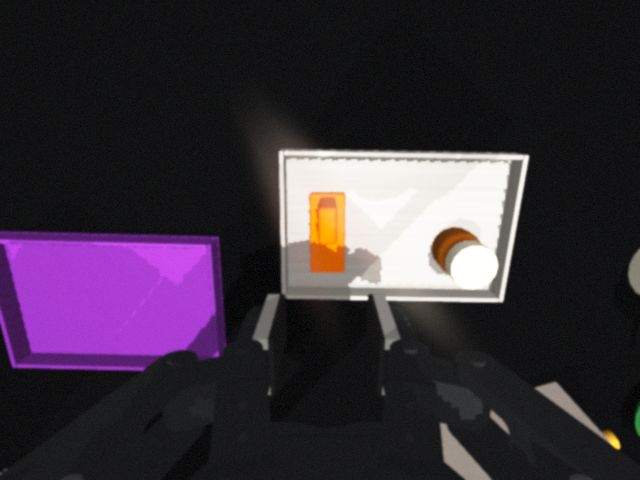

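The key stands in the tray at (327,232) in the wrist view, clear of the jar and the walls. Next is the lever.

```bash
cat >> geo.py <<'E'
p=np.load('con.npy')
def kpose(a,b,d=0.188):
    u=np.array([np.sin(b),np.sin(a)*np.cos(b),np.cos(a)*np.cos(b)])
    return w(p,u*d)[0],tool(p[2],(a,b))
def lev(pos,d=0.188):
    c,s=np.cos(p[2]),np.sin(p[2]); v=np.array(pos)-[p[0],p[1],0]; l=np.array([c*v[0]+s*v[1],-s*v[0]+c*v[1],v[2]])
    return np.arctan2(l[1],l[2]),np.arcsin(l[0]/np.linalg.norm(l)),np.linalg.norm(l)
E
python3 - <<'E'
from geo import *
from workcell import bot,hand,get_obs,vision
f=lambda:(np.round(get_obs()['wrist_force'],1),round(get_obs()['gripper_width'],4))
P=get_obs()['position']
bot.servo_line([P[0],P[1],.32],velocity=.25)
hand.move_gripper(.065)
x,q=kpose(.002,.043,.30)
bot.servo_line(x,q,velocity=.25)
bot.servo_line(kpose(.002,.043,.24)[0],velocity=.15)
bot.servo_line(kpose(.002,.043)[0],velocity=.08);print(f())
r=vision.read_camera('wrist'); cv2.imwrite('pics/wrist6.png',r['frame'][:,:,::-1])
hand.move_gripper(0,25);print(f(),get_obs()['time_s'])
r=vision.read_camera('wrist'); cv2.imwrite('pics/wrist7.png',r['frame'][:,:,::-1])
E
```

```text
(array([ 0.3, -0.1,  0.8]), 0.0649)
(array([-0.5,  0.1,  3.6]), 0.0303) 19.2667
```

View pics/wrist7.png

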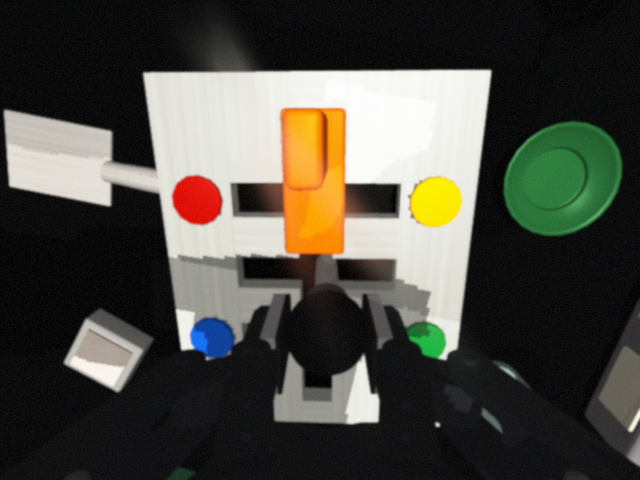

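Run:
```python
from geo import *
from workcell import bot,hand,get_obs,vision
f=lambda:(np.round(get_obs()['wrist_force'],1),round(get_obs()['gripper_width'],4),np.round(lev(get_obs()['position']),3))
x,q=kpose(0,0); bot.servo_line(x,q,velocity=.04);print(f())
for a in np.linspace(0,-.30,7)[1:]:
    x,q=kpose(a,0); bot.servo_line(x,q,velocity=.05); g=f(); print(round(a,2),g)
    if np.linalg.norm(g[0])>30: print('STOP');break
print(get_obs()['time_s'])
for n in('wrist','scene','top'):
    r=vision.read_camera(n); cv2.imwrite(f'pics/{n}8.png',r['frame'][:,:,::-1])
```

```text
(array([0.9, 0.2, 4.6]), 0.0303, array([-0.   ,  0.   ,  0.188]))
-0.05 (array([-1.4,  0.7,  6.8]), 0.0304, array([-0.053,  0.002,  0.188]))
-0.1 (array([-0.2, -0.4,  6.5]), 0.03, array([-0.103,  0.002,  0.188]))
-0.15 (array([0.1, 0.2, 6.3]), 0.0303, array([-0.154,  0.002,  0.188]))
-0.2 (array([-0.3, -0.9,  5.7]), 0.0308, array([-0.204,  0.002,  0.188]))
-0.25 (array([ 0.9, -1.9,  4.9]), 0.0302, array([-0.254,  0.001,  0.188]))
-0.3 (array([ 0.9, -0.4,  4.3]), 0.0302, array([-0.305,  0.001,  0.188]))
21.7167
```

View pics/wrist8.png

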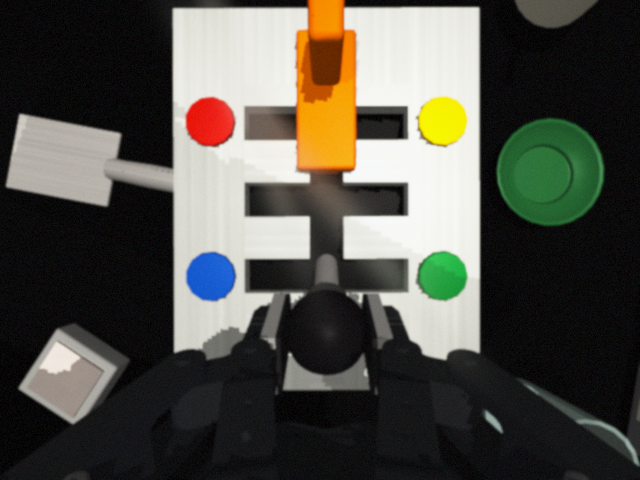

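The stick is now in the blue/green column at (327,270), at the crossing. Next I push it towards green (+x).

Run:
```python
from geo import *
from workcell import bot,hand,get_obs,vision
f=lambda:(np.round(get_obs()['wrist_force'],1),round(get_obs()['gripper_width'],4),np.round(lev(get_obs()['position']),3))
for b in list(np.arange(.05,.26,.05))+[.27,.28,.285,.29,.295,.30]:
    x,q=kpose(-.303,b); bot.servo_line(x,q,velocity=.04); g=f(); print(round(b,3),g)
    if np.linalg.norm(g[0]-[0,0,4])>25: print('STOP');break
print(get_obs()['time_s'])
for n in('wrist','scene','top'):
    r=vision.read_camera(n); cv2.imwrite(f'pics/{n}9.png',r['frame'][:,:,::-1])
```

```text
0.05 (array([-0.2, -3.2,  6. ]), 0.0306, array([-0.303,  0.052,  0.188]))
0.1 (array([ 0.5, -2.5,  5.6]), 0.0304, array([-0.304,  0.102,  0.188]))
0.15 (array([ 0.9, -1.8,  6.2]), 0.0301, array([-0.304,  0.152,  0.188]))
0.2 (array([ 1.4, -2.7,  5.7]), 0.0305, array([-0.304,  0.203,  0.188]))
0.25 (array([ 1.6, -2.4,  6.1]), 0.0305, array([-0.303,  0.253,  0.188]))
0.27 (array([-1. , -3.3,  7.3]), 0.0303, array([-0.304,  0.27 ,  0.188]))
0.28 (array([-4.7, -5.4, 10.4]), 0.0306, array([-0.304,  0.274,  0.188]))
0.285 (array([-6.8, -5.5, 11.8]), 0.0302, array([-0.304,  0.275,  0.188]))
0.29 (array([-9.9, -6. , 13.3]), 0.0305, array([-0.304,  0.276,  0.188]))
0.295 (array([-13.9,  -7.7,  15.4]), 0.0304, array([-0.305,  0.277,  0.188]))
0.3 (array([-15.7,  -8.5,  16.8]), 0.0305, array([-0.305,  0.277,  0.188]))
25.2833
```

View pics/wrist9.png

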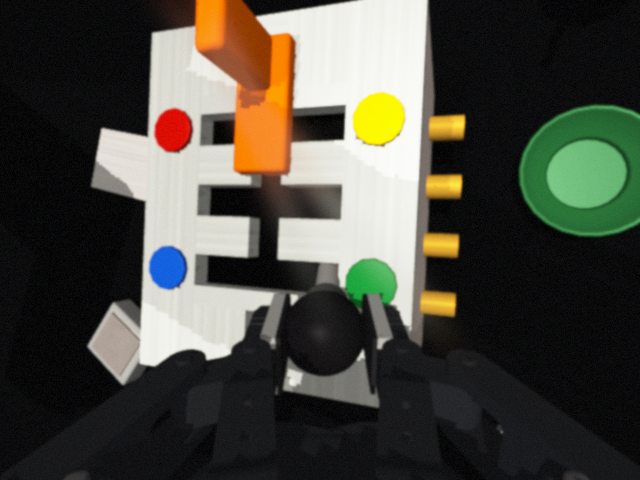

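Run:
```python
from geo import *
from workcell import bot,hand,get_obs,vision
x,q=kpose(-.303,.284); bot.servo_line(x,q,velocity=.04)
hand.move_gripper(.05)
bot.servo_line(kpose(-.303,.28,.27)[0],velocity=.08)
x=get_obs()['position']; bot.reach([.40,-.02,.38],tool(p[2]))
print(get_obs()['time_s'],get_obs()['wrist_force'])
for n in('wrist','scene','top'):
    r=vision.read_camera(n); cv2.imwrite(f'pics/{n}10.png',r['frame'][:,:,::-1]); np.savez(f'{n}10.npz',**r)
s=cv2.imread('pics/scene10.png');cv2.imwrite('pics/scene10c.png',cv2.resize(s[190:350,270:480],None,fx=3.7,fy=3.7,interpolation=cv2.INTER_CUBIC))
t=cv2.imread('pics/top10.png');cv2.imwrite('pics/top10c.png',cv2.resize(t[140:270,220:360],None,fx=4.5,fy=4.5,interpolation=cv2.INTER_CUBIC))
for c,o,k in(('scene',(270,190),3.7),('top',(220,140),4.5)):
    C=cam(f'{c}10.npz')
    for b in(.26,.28): print(c,b,(proj(C,w(p,[.19*np.sin(b),-.19*np.sin(.31)*np.cos(b),.19*np.cos(b)*np.cos(.31)]))[0]-o)*k)
```

```text
28.3417 [ 0.45117931  0.15387644 -0.71420428]
scene 0.26 [285.32995267 302.60180835]
scene 0.28 [290.74330607 307.19450409]
top 0.26 [411.71183756 107.83622948]
top 0.28 [409.44002151 100.59424537]
```

View pics/scene10c.png

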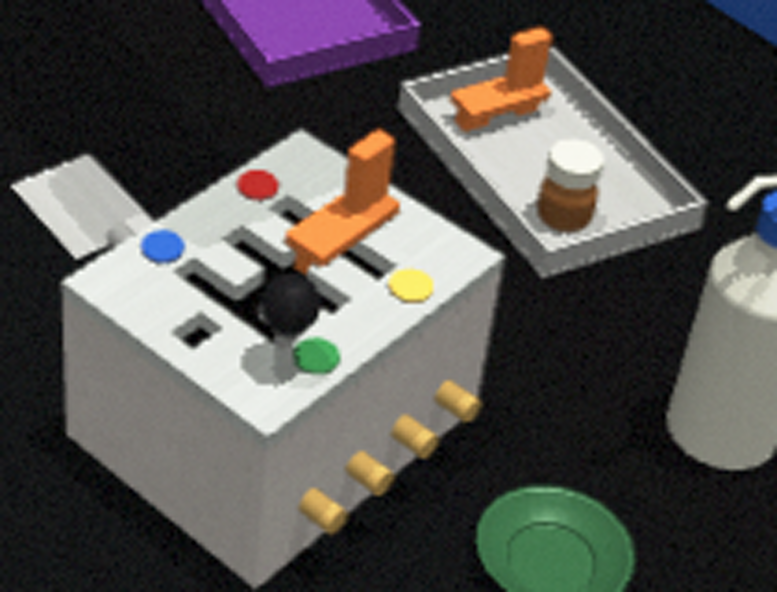

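View pics/top10.png

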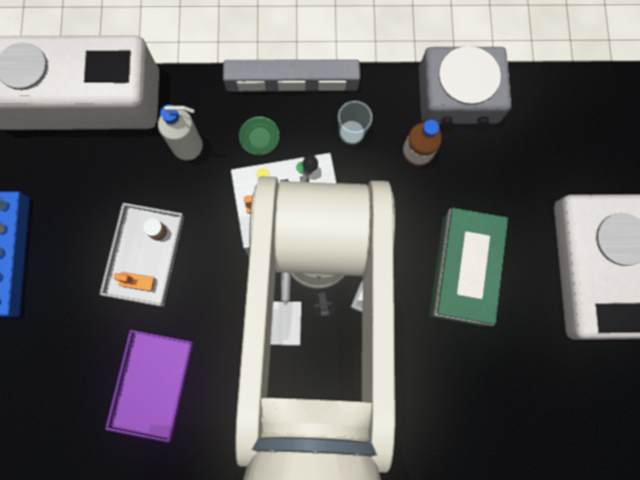

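View pics/top10c.png

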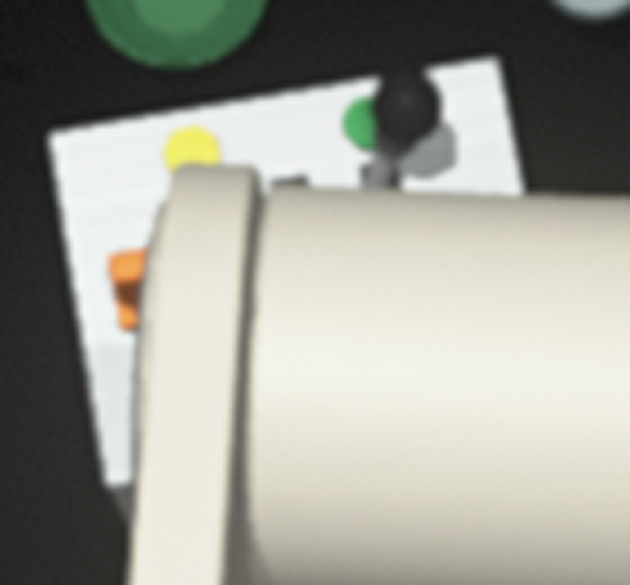

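Run:
```python
from geo import *
a=cv2.imread('pics/scene0.png').astype(int);b=cv2.imread('pics/scene10.png').astype(int)
def org(i): 
    m=(i[:,:,2]>180)&(i[:,:,0]<90)&(i[:,:,1]<150)&(i[:,:,1]>60); m2=np.zeros_like(m); m2[222:265,357:380]=m[222:265,357:380]; ys,xs=np.nonzero(m2); return len(xs),xs.mean(),ys.mean(),ys.min(),xs.max()
print(org(a),org(b))
d=(np.abs(a-b).max(2)>45).astype(np.uint8); n,l,s,c=cv2.connectedComponentsWithStats(d)
print([tuple(x) for x in s[1:] if x[4]>25])
A=cv2.resize(a[215:300,330:400].astype(np.uint8),None,fx=5,fy=5,interpolation=cv2.INTER_CUBIC);B=cv2.resize(b[215:300,330:400].astype(np.uint8),None,fx=5,fy=5,interpolation=cv2.INTER_CUBIC)
cv2.imwrite('pics/cmp.png',np.hstack([A,B]))
```

```text
(94, np.float64(368.22340425531917), np.float64(243.9255319148936), np.int64(225), np.int64(377)) (90, np.float64(368.4888888888889), np.float64(243.51111111111112), np.int64(225), np.int64(377))
[(np.int32(167), np.int32(0), np.int32(51), np.int32(56), np.int32(1467)), (np.int32(238), np.int32(0), np.int32(61), np.int32(31), np.int32(1417)), (np.int32(407), np.int32(6), np.int32(30), np.int32(22), np.int32(368)), (np.int32(275), np.int32(27), np.int32(20), np.int32(5), np.int32(35)), (np.int32(250), np.int32(32), np.int32(57), np.int32(94), np.int32(3321)), (np.int32(390), np.int32(34), np.int32(48), np.int32(47), np.int32(1110)), (np.int32(172), np.int32(51), np.int32(49), np.int32(23), np.int32(499)), (np.int32(230), np.int32(71), np.int32(12), np.int32(20), np.int32(113)), (np.int32(187), np.int32(75), np.int32(42), np.int32(22), np.int32(255)), (np.int32(157), np.int32(77), np.int32(18), np.int32(48), np.int32(418)), (np.int32(191), np.int32(86), np.int32(47), np.int32(46), np.int32(1714)), (np.int32(283), np.int32(122), np.int32(10), np.int32(18), np.int32(75)), (np.int32(217), np.int32(196), np.int32(13), np.int32(7), np.int32(53)), (np.int32(389), np.int32(197), np.int32(31), np.int32(31), np.int32(481)), (np.int32(314), np.int32(235), np.int32(46), np.int32(60), np.int32(1211)), (np.int32(229), np.int32(269), np.int32(19), np.int32(8), np.int32(86))]
```

View pics/cmp.png

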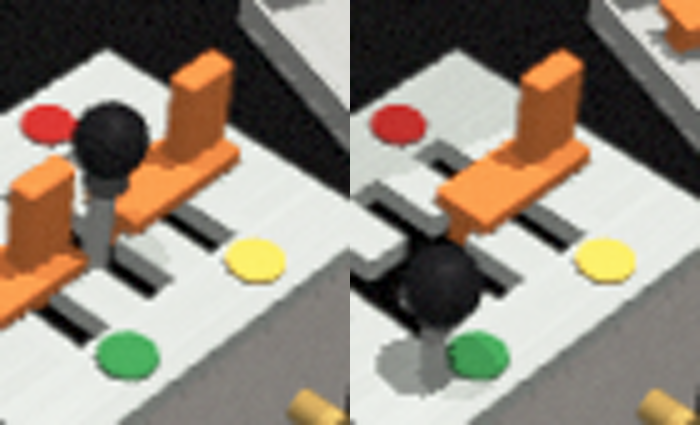

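View pics/wrist10.png

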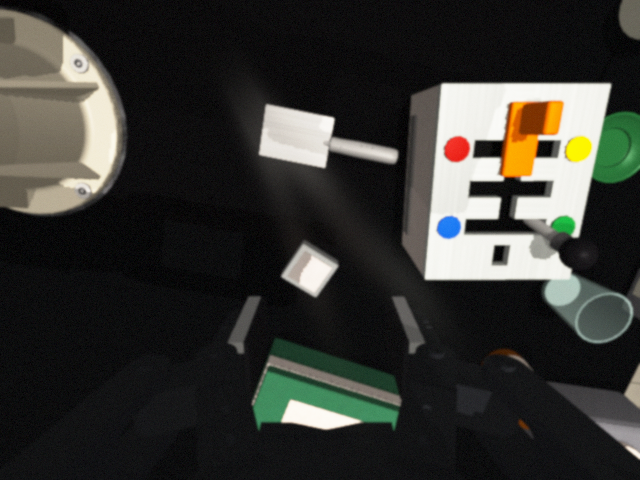

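The left key sits at the same pixels as at the start, within about 0.4 px. The only other changes outside the arm are the moved lever and right key, and shading on the spatula blade and pan box, where the arm never went. The lever stands at the green end, so I'm handing in.

```bash
python3 -c "
from workcell import hand_in,get_obs
print(get_obs()['time_s']); hand_in()"
```

```text
28.4917
the job is handed in; nothing more can be done
```

The green gas is selected and the job is handed in at 28.5 s on the robot's clock.

- **Key:** I took the right lock-out key (console -y side) straight up and out past the knob. It now stands on its feet in the steel tray, at the end away from the jar.
- **Lever:** I gripped the knob and took it to neutral, across, and into the green slot. It stopped at about 0.277 rad along, with the push on the stop building to about 16 N along x. I then let go and moved the arm clear.

**Last checks:**
- The lever still stands at the green end after release.
- The left key is at the same pixels as at the start.
- In the final pictures, the jar and the other bystanders are where they were.

**Disagreements and limits:**
- **Key shape:** the right key's tab was at the inner end of its bar, not the outer end as described. I measured it from the images and gripped it there.
- **Lever angle:** after release, the top camera puts the lever at about 0.26–0.27 rad. The scene camera and the measured stop both fit 0.27–0.28, which is within the calibration error.
- **Pan box:** its image showed a small brightness change. I took it for the arm's shadow and did not check it further.

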